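# Fit the probe and hold the test kiln's lid at the pointer

### The job

Take the orange-headed thermocouple probe out of its wooden block, put it fully home in the brass-ringed port on the kiln's roof while the lid is still shut, and let it go. Then raise the kiln's lid, which has a black handle at its front, until it is level with the red pointer, so that the bowl inside can be inspected, and finish while still holding the lid steady there. Leave the pointer and all the pots, jars and tools where they are.

Things in the scene. Friction and masses are not known exactly. Their poses are not given: they have to be found in the camera images.
- port (a point): Thermocouple port: centre of the mouth of an upright round hole in the flat roof of the kiln, on its right (-y) side seen from the robot, 160 mm above the table, with a brass ring 30 mm across round it. Hole 10.5 mm wide, 60 mm deep, 2 mm chamfer. Axes as the kiln's. The closed lid's edge is 32 mm from it towards +y.
- kiln: Low bench test kiln, aluminium and grey, fixed; 210 mm deep (x), 340 mm wide (y), roof 160 mm high. Origin: centre of its underside; x to its rear, y to its left seen from the robot, z up; its front with a black panel faces the robot. A hinged lid covers its chamber. A thin white quadrant (radius 150 mm) stands on the roof 155 mm to +y.
- hinge (a point): Middle of the lid's hinge line, in the kiln's frame at x = +75, y = 0, z = 160 mm (rear of the roof). The hinge line runs along the kiln's y. Axes as the kiln's.
- lid (a joint): Angle of the lid, rad: 0 is shut (flat on the roof), growing as its front edge rises, at most 1.3. The lid is a steel plate 185 mm (x) by 200 mm (y), top face 18 mm above the roof, a yellow strip along its left edge; 0.4 to 0.65 kg. Free-moving hinge: the lid falls shut when let go.
- lid_handle (a point): Middle of the lid's handle: a black round bar 14 mm thick along the kiln's y, free for 50 mm either side, 50 mm in front of the lid's and the kiln's front. It is 235 mm in front of the hinge line and 12 mm above it when shut, and swings about it with the lid. The bar may turn between the fingers. Axes turn with the lid: x towards the hinge, y along the bar.
- pointer (a joint): Angle of the red pointer, rad, set beforehand between 0.38 and 0.70. It reads like the lid's angle: the lid is level with the pointer when both have the same value. It stays by friction and must be left alone.
- pointer_tip (a point): Red ball (18 mm) at the tip of the red pointer, a straight bar that turns about the lid's own hinge line, 132 mm to the left (+y) of its middle, outside the lid's left edge (at 100 mm). Ball 185 mm from the hinge line along the pointer and, like the handle, 12 mm above it when at 0. Axes turn with the pointer: x towards the hinge.
- probe: Rigid thermocouple probe, 50 g, at the start upright in the wooden block: a white ceramic pin 8 mm thick and 50 mm long below an orange round head 20 mm across and 40 mm tall. Origin: centre of the pin's lower tip, z up along the pin; the head spans 50 to 90 mm above it.
- probe_collar (a point): Centre of the underside of the probe's orange head, 50 mm above its tip. With the probe fully home the head rests on the roof and this point meets the mouth of the port.
- block: Wooden parking block 70 x 70 x 60 mm, fixed on the table, with a loose 12 mm hole in the middle of its top in which the probe stands, the head resting on the block's top. Origin: centre of its underside.
- mug: blue ceramic mug, 76 mm across and 85 mm tall, loose, a bystander to be left where it is. Origin: the centre of its underside.
- bowl: terracotta bowl, 120 mm across and 50 mm tall, loose, a bystander to be left where it is. Origin: the centre of its underside.
- jar_green: green glass jar with a white cap, 64 mm across and 90 mm tall, loose, a bystander to be left where it is. Origin: the centre of its underside.
- jar_amber: amber glass jar with a white cap, 64 mm across and 90 mm tall, loose, a bystander to be left where it is. Origin: the centre of its underside.
- brush: glaze brush lying flat, 200 x 42 x 20 mm, wooden handle, loose, a bystander to be left where it is. Origin: under its middle, x along its length to the head.
- spatula: steel spatula with a wooden handle lying flat in front of the kiln, 280 x 65 x 20 mm, loose, a bystander to be left where it is. Origin: under its middle, x along its length to the head.

How it is judged:
By the outcome, as a careful person would: the job done as asked, in the order asked, and still so for the second after the job is handed in, while the arm keeps its last pose, push and grip.
It also fails if it takes over 72 s, if anything falls off the work surface, if the arm or the gripper's body presses on something with over 40 N, if the wrist force passes 120 N, or if a joint passes its speed limit or range.

### The arm

A 6-joint arm with a two-finger parallel gripper is mounted at the origin on the work surface. World frame = base frame: x ahead of the robot, y to its left, z up, the work surface at z = 0. Lengths are in m, angles in rad, forces in N, time in s.
With the tool pointing down it reaches from about 0.325 to 0.775 m from the base axis. Payload 5.5 kg.
Tool frame: the origin (TCP) lies at the centre of the arm's flange, where the gripper is bolted on; the fingertips stand 182 mm ahead of it and the grasp point (between the pads) lies 163 mm ahead of it; z points along the fingers, y is the line along which they close (so a half turn about z gives the same grasp; the last joint's range is limited). The gripper opens to 88 mm and grips with 3 to 60 N. Pads are 20 mm wide; open, the fingers measure 115 mm over their backs; the gripper's body (75 mm by 178 mm) begins 61 mm behind the grasp point.
Start: joints at [1.15, 0.091, 1.231, -0, 1.82, -0.057], TCP at [0.214, 0.561, 0.405] pointing down, gripper open.
Joint ranges: [-2.87, 2.87], [-0.86, 2.18], [0.17, 2.46], [-1.51, 4.65], [0.06, 2.69], [-2.65, 2.65]. Speed limits (rad/s): [2.57, 2.57, 3.01, 3.14, 3.14, 3.14].

### API

Orientations are given as a unit quaternion [w, x, y, z].
In Python, from bench import manip, gripper_open, close, eyes, order, finder gives the robot as it stands. Calls block until the motion is done:
- manip.move_to(position, orientation): joint-space move of the TCP to a pose.
- manip.move_l(position, speed=0.15, orientation=None): straight line of the TCP; orientation=None keeps the orientation; speed is the mean speed in m/s.
- manip.movej(angles): joint-space move.
- gripper_open() and close(): open the fingers fully, or close them until they stop; the grip force is fixed at half the most.
- manip.hold(seconds).
- manip.inverse_kinematics(position, orientation): joint angles nearest the present ones, or None.
- manip.state(): the state.
- eyes.get_image(name): name is "side" or "top"; returns a dict with "frame" (480x640x3 uint8, blue, green, red), "depth" (480x640 float32, m along the optical axis (not along the pixel's ray), 0 where there is no reading), "camera_matrix" (3x3 intrinsics, pixels), "k1" (the pictures are not rectified: a ray, as slopes to the right and down, at radius r is drawn at 1 + k1 r^2 times it, then the intrinsics apply), "view" (4x4, takes a point from world to camera coordinates). Camera axes: x right, y up, looking along -z (the intrinsics and any distortion apply to the point x, -y, -z); pixel columns grow to the right and rows downward; lengths in m; the calibration is good to about 2 mm. A picture is of the moment at which its call begins.
A pose or a line that the arm cannot do raises manip.IKError and nothing moves.
- order.job_done(): hands the job in; it is judged then, once.
Trained networks look in a picture, given as the dict that the camera call returned (one of the last four; its "shot" number tells which), for a name from the list of things; names that differ only in an ending like _2 or _b are one class to them, and where a whole thing is asked for, a point or a joint stands for the part that bears it (a point fixed in the world has none). Each returns a list of dicts, best first, with "conf" (0 to 1); they miss things now and then, are a little off and sometimes report something else, mostly with a low value. They report only what shows in the picture. A call takes as long as a camera call.
- finder.regions_of(target, picture): "mask" (480x640 bool, what is visible of it) and "bbox" ([left, top, right, bottom] in pixels, round what is visible of it).
The state is a dict: "time": time; "joint_pos": joint angles; "dq": joint speeds; "joint_torque": joint torques, N m; "ee_pos": TCP position; "ee_rot": TCP orientation; "ft_force": force on the tool from outside, world axes, zero at the start; "moment": the same for the moment, N m; "finger_gap": finger opening in m; "finger_force": force on a finger pad.
Only numpy, scipy, OpenCV 4.12 (cv2) and the standard library are available. Lean on these libraries where they do the work, as an engineer would, in place of code of your own. Each camera call takes 0.05 s, during which the arm holds its last target. There are 200 camera calls.

## Working session

There is one attempt and no reset: what is moved stays moved. The work goes in short steps, each a Python script; the robot and the scene stay as the last script left them, time stands still between calls to the robot, and variables do not carry over. Pictures are saved under pics/ and viewed, at most 10 in all, crops included, and the job is handed in when it is done.

```bash
ls; mkdir -p pics; cat > h.py <<'E'
import numpy as np, cv2
from bench import manip, gripper_open, close, eyes, order, finder
def cam(p):
    return p["camera_matrix"],p["k1"],p["view"]
def undist(p,uv):
    K,k1,V=cam(p); uv=np.atleast_2d(np.asarray(uv,float))
    return cv2.undistortPoints(uv[:,None],np.asarray(K,float),np.array([k1,0,0,0.]))[:,0]
def deproj(p,uv,d):
    s=undist(p,uv); d=np.asarray(d,float).reshape(-1)
    c=np.c_[s[:,0]*d,-s[:,1]*d,-d,np.ones(len(d))]
    return (np.linalg.inv(p["view"])@c.T).T[:,:3]
def cloud(p,mask):
    v,u=np.nonzero(mask&(p["depth"]>0)); return deproj(p,np.c_[u,v],p["depth"][v,u])
def proj(p,X):
    X=np.atleast_2d(X); c=(p["view"]@np.c_[X,np.ones(len(X))].T).T
    s=np.c_[c[:,0]/-c[:,2],-c[:,1]/-c[:,2]]; r2=(s**2).sum(1,keepdims=True); s=s*(1+p["k1"]*r2)
    K=p["camera_matrix"]; return np.c_[s[:,0]*K[0,0]+K[0,2],s[:,1]*K[1,1]+K[1,2]]
E
cat > a.py <<'E'
from h import *
for n in("side","top"):
    p=eyes.get_image(n); cv2.imwrite(f"pics/{n}0.png",p["frame"]); print(n,p["k1"],np.linalg.inv(p["view"]).round(3).tolist())
    for t in["port","kiln","lid","lid_handle","pointer","pointer_tip","probe","probe_collar","block","mug","bowl","jar_green","jar_amber","brush","spatula"]:
        try:r=finder.regions_of(t,p)
        except Exception as e: print(t,e);continue
        for q in r[:2]:
            c=cloud(p,q["mask"]); 
            print(t,round(q["conf"],2),[int(x) for x in q["bbox"]],int(q["mask"].sum()),np.median(c,0).round(3) if len(c) else 0, np.percentile(c,[2,98],axis=0).round(3).tolist() if len(c) else 0)
s=manip.state();print(s["time"],s["ee_rot"],s["ft_force"],s["finger_gap"])
E
python3 a.py
```

```text
bench.py
pics
side -0.059341273132515256 [[0.751, 0.379, -0.541, -0.109], [-0.66, 0.45, -0.601, -0.765], [0.015, 0.809, 0.588, 0.842], [0.0, 0.0, 0.0, 1.0]]
port 0.63 [268, 153, 412, 310] 12063 [ 0.553 -0.08   0.156] [[0.474, -0.187, 0.007], [0.72, 0.141, 0.18]]
kiln 0.85 [264, 156, 410, 309] 12401 [ 0.555 -0.078  0.156] [[0.476, -0.187, 0.003], [0.724, 0.146, 0.206]]
lid 0.69 [276, 188, 384, 245] 3422 [ 0.581 -0.027  0.177] [[0.454, -0.115, 0.168], [0.688, 0.078, 0.18]]
lid 0.45 [281, 174, 302, 196] 228 [0.712 0.317 0.068] [[0.693, 0.295, 0.038], [0.747, 0.347, 0.092]]
lid_handle 0.76 [274, 186, 385, 244] 3431 [ 0.579 -0.027  0.177] [[0.454, -0.115, 0.168], [0.686, 0.079, 0.18]]
lid_handle 0.6 [383, 339, 393, 358] 189 [ 0.434 -0.379  0.086] [[0.429, -0.386, 0.059], [0.459, -0.366, 0.102]]
pointer_tip 0.48 [276, 183, 324, 189] 237 [0.618 0.117 0.202] [[0.513, 0.106, 0.121], [0.746, 0.219, 0.248]]
probe 0.57 [387, 343, 393, 357] 158 [ 0.434 -0.379  0.089] [[0.428, -0.386, 0.064], [0.446, -0.369, 0.102]]
probe_collar 0.72 [363, 338, 409, 393] 1327 [ 0.416 -0.388  0.057] [[0.398, -0.416
[... 2815 characters left out ...]
-0.175, 0.076], [0.72, 0.148, 0.22]]
jar_amber 0.65 [431, 167, 466, 203] 703 [ 0.728 -0.318  0.087] [[0.705, -0.351, 0.009], [0.758, -0.297, 0.094]]
brush 0.78 [97, 222, 175, 242] 1015 [0.612 0.469 0.018] [[0.593, 0.353, 0.006], [0.633, 0.544, 0.024]]
brush 0.49 [244, 169, 401, 294] 15855 [ 0.605 -0.011  0.176] [[0.465, -0.175, 0.075], [0.72, 0.147, 0.219]]
spatula 0.63 [274, 289, 388, 315] 1264 [0.449 0.04  0.005] [[0.41, -0.169, -0.002], [0.475, 0.096, 0.023]]
spatula 0.39 [142, 268, 192, 306] 1209 [0.477 0.359 0.028] [[0.44, 0.311, -0.001], [0.513, 0.403, 0.088]]
1.6 [-2.23593064e-06  1.80903891e-01  9.83500779e-01 -3.05875109e-05] [-0.41614223  0.26108991 -0.67136404] 0.08790622592447792
```

```bash
python3 - <<'E'
import cv2
a=cv2.imread("pics/side0.png")[140:400,180:500];b=cv2.imread("pics/top0.png")[150:330,230:510]
cv2.imwrite("pics/s1.png",cv2.resize(a,None,fx=2.4,fy=2.2,interpolation=2));cv2.imwrite("pics/t1.png",cv2.resize(b,None,fx=2.85,fy=2.85,interpolation=2))
E
```

```text
(no output)
```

View pics/s1.png

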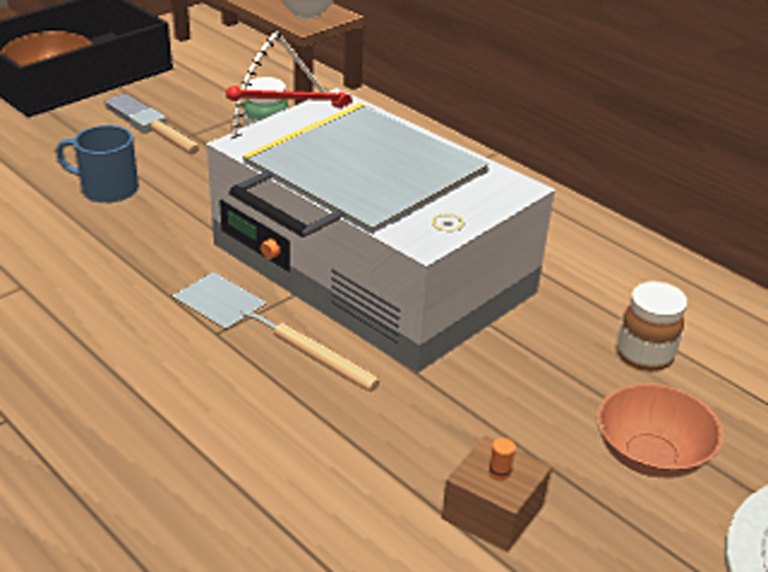

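View pics/t1.png

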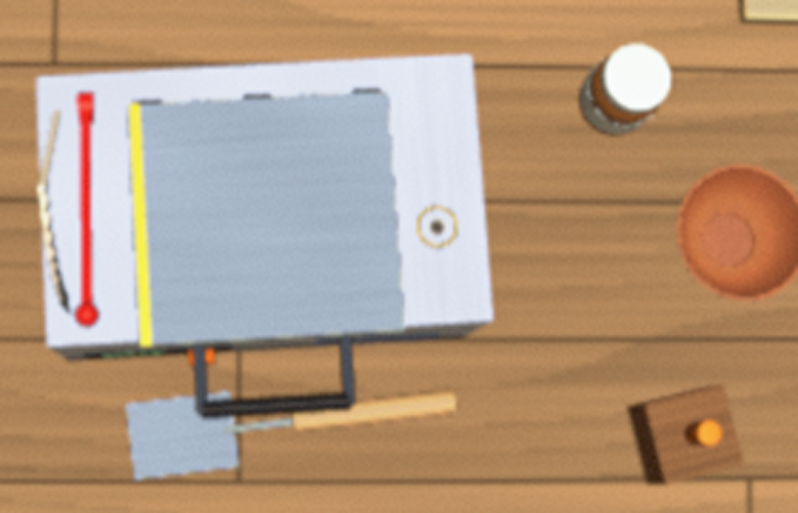

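The side view shows the kiln with the lid shut, the port ring at about (367,241), the orange probe head at about (389,348) in the block, and the spatula under the handle. In the top view the ring is at about (383,230), the head at about (478,301), the red ball at about (260,260), and the handle bar runs from about (301,293) to (354,291).

```bash
cat >> h.py <<'E'
from scipy.optimize import least_squares
def cent(p,box,f):
    l,t,r,b=box; im=p["frame"][t:b,l:r].astype(float); w=np.clip(f(im),0,None)
    v,u=np.mgrid[t:b,l:r]; return np.array([(w*u).sum(),(w*v).sum()])/w.sum(), (w>0).sum()
def tri(ps,uvs):
    r=least_squares(lambda X:np.concatenate([proj(p,X)[0]-uv for p,uv in zip(ps,uvs)]),[.55,0,.1]); return r.x,r.fun
orange=lambda i:(i[...,2]-i[...,0]-110)
red=lambda i:np.where(i[...,1]<70,i[...,2]-i[...,1]-60,0)
brass=lambda i:(i[...,2]-i[...,0]-18)
E
cat > b.py <<'E'
from h import *
S=eyes.get_image("side");T=eyes.get_image("top")
def two(n,bs,bt,f):
    a,na=cent(S,bs,f);b,nb=cent(T,bt,f);X,e=tri([S,T],[a,b]);print(n,a.round(2),na,b.round(2),nb,X.round(4),e.round(2));return X
H=two("head",(382,334,397,362),(468,292,488,312),orange)
P=two("port",(358,234,376,249),(374,220,393,240),brass)
B=two("ball",(272,176,285,188),(254,254,268,268),red)
# hole, dark
print(two("hole",(363,238,371,245),(379,225,388,234),lambda i:150-i.mean(-1)))
# roof/lid planes, yaw
for n,p in(("S",S),("T",T)):
    m=np.zeros((480,640),bool);m[150:310,240:415]=1;c=cloud(p,m)
    r=c[(abs(c[:,2]-.160)<.006)&(c[:,0]<.8)&(c[:,0]>.45)];l=c[(abs(c[:,2]-.178)<.006)&(c[:,0]>.5)]
    for k,q in(("roof",r),("lid",l)):
        print(n,k,len(q),np.median(q[:,2]).round(4),cv2.minAreaRect(q[:,:2].astype(np.float32)*1000))
# handle bar: dark pixels in top view
f=T["frame"].astype(int);m=np.zeros((480,640),bool);m[282:300,296:360]=(f.max(-1)<75)[282:300,296:360]
v,u=np.nonzero(m);print("bar",u.min(),u.max(),v.min(),v.max())
X=deproj(T,np.c_[u,v],np.full(len(u),1.)) ; o=np.linalg.inv(T["view"])[:3,3]
X=o+(X-o)*((.172-o[2])/(X[:,2:]-o[2]));print(cv2.minAreaRect(X[:,:2].astype(np.float32)*1000),X.mean(0))
c=cloud(T,m);print(np.percentile(c,[5,50,95],axis=0).round(4))
mm=np.zeros((480,640),bool);mm[180:262,256:262]=1;mm&=(f[...,2]-f[...,1]>80);c=cloud(T,mm)
print("pointer line",len(c),np.polyfit(c[:,0],c[:,2],1),np.polyfit(c[:,0],c[:,1],1),c.min(0),c.max(0))
cv2.imwrite("pics/c.png",cv2.resize(np.hstack([S["frame"][230:254,352:382],S["frame"][334:358,375:405],T["frame"][218:242,368:398],T["frame"][288:312,463:493]]),None,fx=6,fy=6,interpolation=0))
E
python3 b.py
```

```text
head [389.58 342.47] 65 [478.54 301.42] 77 [ 0.4389 -0.3754  0.0982] [ 0.15 -0.03 -0.11  0.13]
port [366.06 240.72] 50 [382.66 229.32] 77 [ 0.597  -0.1458  0.1588] [ 0.01 -0.   -0.01  0.01]
ball [278.5  181.43] 42 [260.   258.94] 44 [0.5232 0.1142 0.2417] [-0.38  0.03  0.17 -0.24]
hole [366.05 241.12] 5 [382.83 229.22] 11 [ 0.5972 -0.1462  0.1577] [ 0.14 -0.03 -0.08  0.1 ]
[ 0.59720836 -0.14615636  0.15768162]
S roof 2407 0.159 ((591.1192016601562, -14.159622192382812), (272.90875244140625, 344.48089599609375), 3.4863898754119873)
S lid 3063 0.177 ((597.6551513671875, 14.072006225585938), (197.48760986328125, 265.787841796875), 1.1175098419189453)
T roof 6220 0.1603 ((620.0720825195312, -12.321502685546875), (209.87521362304688, 342.4762268066406), 3.406261682510376)
T lid 7814 0.1784 ((599.1296997070312, 15.816825866699219), (197.87548828125, 264.40411376953125), 0.8053492903709412)
bar 301 352 287 295
((460.627685546875, -21.752681732177734), (12.43312931060791, 109.51052856445312), 3.4295430183410645) [ 0.46006075 -0.0209179   0.172     ]
[[ 0.4548 -0.0713  0.1744]
 [ 0.4592 -0.0204  0.1786]
 [ 0.4655  0.0283  0.1828]]
pointer line 320 [-0.42934308  0.47136964] [0.05621386 0.08551359] [0.51740992 0.11167457 0.1710182 ] [0.69715453 0.12932534 0.25587692]
```

View pics/c.png

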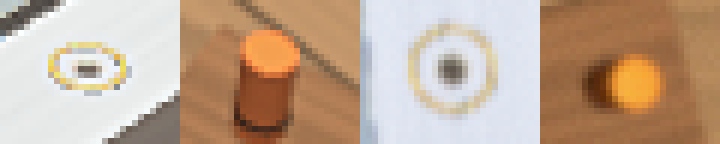

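The crops show the ring and hole cleanly concentric, and only the lit top face of the head was segmented, which gives z ≈ 0.1. The fits agree with the stated geometry: the port is at kiln y −132, and the bar matches its prediction. Next I grasp the probe with the fingers closing along the kiln's x, clear of the lid.

```bash
cat >> h.py <<'E'
from scipy.spatial.transform import Rotation as R
yaw=np.radians(3.42); ux=np.array([np.cos(yaw),np.sin(yaw),0]); uy=np.array([-np.sin(yaw),np.cos(yaw),0]); uz=np.array([0,0,1.])
KC=np.array([.620,-.0123,0]); HINGE=KC+.075*ux+.160*uz
PORT=np.array([.5971,-.1459,.160]); HEAD=np.array([.4389,-.3754])
def quat(z,y):
    m=np.c_[np.cross(y,z),y,z]; q=R.from_matrix(m).as_quat(); return np.r_[q[3],q[:3]]
QD=[quat(-uz,ux),quat(-uz,-ux)]
zt=(ux-uz)/2**.5; yt=(ux+uz)/2**.5
QH=[quat(zt,yt),quat(zt,-yt)]
def hpos(a): return HINGE+ux*(-.235*np.cos(a)+.012*np.sin(a))+uz*(.012*np.cos(a)+.235*np.sin(a))
def st(): 
    s=manip.state(); print(round(s["time"],1),np.round(s["ee_pos"],4),np.round(s["ft_force"],1),round(s["finger_gap"],4),np.round(s["finger_force"],1),np.round(s["joint_pos"],2)); return s
E
python3 - <<'E'
from h import *
st()
for q in QD:
    for X in([*HEAD,.247],[*PORT[:2],.437],[*PORT[:2],.347]): print(np.round(manip.inverse_kinematics(X,q),2))
for q in QH:
    for a in(0,.2,.4):
        j=manip.inverse_kinematics(hpos(a)-.163*zt,q);print("H",a,None if j is None else np.round(j,2))
E
```

```text
1.7 [0.2135 0.5607 0.4046] [-0.  -0.4 -0.2] 0.0877 0.0 [ 1.15  0.09  1.23 -0.    1.82 -0.06]
[-0.77  0.06  1.55 -0.    1.54 -0.83]
[-0.29  0.14  1.12 -0.    1.88 -0.35]
[-0.29  0.13  1.29 -0.    1.72 -0.35]
[-0.77  0.06  1.55 -0.    1.54  2.32]Traceback (most recent call last):
  File "<stdin>", line 4, in <module>
    return _wrapfunc(a, 'round', decimals=decimals, out=out)
    return _wrapit(obj, method, *args, **kwds)
    result = getattr(arr, method)(*args, **kwds)
TypeError: unsupported operand type(s) for *: 'NoneType' and 'float'
```

```bash
python3 - <<'E'
from h import *
for i,q in enumerate(QH):
    for a in(0,.2,.4):
        j=manip.inverse_kinematics(hpos(a)-.163*zt,q);print("H",i,a,None if j is None else np.round(j,2))
manip.move_l([.214,.561,.54],speed=.25)
manip.move_to([*HEAD,.54],QD[0]); st()
manip.move_l([*HEAD,.30],speed=.25); manip.move_l([*HEAD,.084+.163],speed=.1); st()
close(); st()
manip.move_l([*HEAD,.44],speed=.15); st()
manip.move_l([*PORT[:2],.44],speed=.15)
manip.move_l([*PORT[:2],.347+.055+.006],speed=.1); st()
S=eyes.get_image("side");T=eyes.get_image("top")
cv2.imwrite("pics/d.png",np.hstack([cv2.resize(S["frame"][170:260,320:420],None,fx=4,fy=4,interpolation=2),cv2.resize(T["frame"][180:270,330:430],None,fx=4,fy=4,interpolation=2)]))
np.savez("d.npz",S=S["frame"],T=T["frame"],Sd=S["depth"])
st()
E
```

```text
H 0 0 None
H 0 0.2 None
H 0 0.4 None
H 1 0 None
H 1 0.2 None
H 1 0.4 None
5.8 [ 0.4393 -0.3749  0.54  ] [ 0.1 -0.1 -0. ] 0.0879 0.0 [-0.77  0.1   0.97  0.    2.06 -0.83]
7.5 [ 0.439  -0.3755  0.2474] [ 0.  -0.6  0.8] 0.0881 0.0 [-0.77  0.06  1.54  0.    1.54 -0.83]
8.6 [ 0.4389 -0.3754  0.247 ] [-0.5  0.9  0.2] 0.0193 30.0 [-0.77  0.06  1.55 -0.    1.54 -0.83]
10.0 [ 0.4389 -0.3754  0.4387] [ 0.3 -0.4 -0.9] 0.0197 30.0 [-0.77  0.04  1.22 -0.    1.88 -0.83]
12.5 [ 0.597  -0.1461  0.4077] [-0.6  0.8 -0.5] 0.0194 30.0 [-0.3   0.13  1.18  0.    1.83 -0.35]
12.6 [ 0.5971 -0.146   0.409 ] [-0.2 -0.  -0.8] 0.0197 30.0 [-0.3   0.13  1.18 -0.    1.83 -0.35]
```

View pics/d.png

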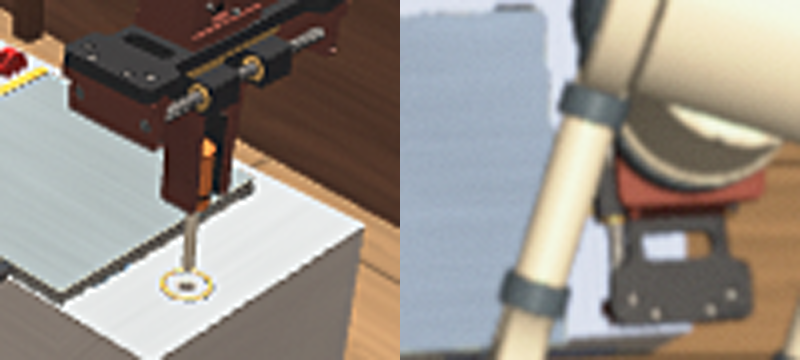

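The side view shows the pin just above the ring, hanging perhaps slightly tilted, with its tip near crop (186,268). The top view is occluded by the arm. I'll compare the pin with its expected projection.

```bash
python3 - <<'E'
from h import *
S=eyes.get_image("side");f=S["frame"].astype(float)
t=np.array([*PORT[:2],.409-.163-.084+.010])
for h in(0,.01,.02,.03,.04,.05):
    uv=proj(S,t+[0,0,h])[0]; v=int(round(uv[1])); row=f[v,356:378].mean(-1); 
    print(h,uv.round(2),np.round(row).astype(int))
print(proj(S,PORT))
E
```

```text
0 [366.51 236.41] [233 233 232 233 235 236 236 235 237 247 120 123 189 245 235 233 231 230
 229 230 231 233]
0.01 [366.8  233.12] [106 206 253 243 237 234 233 234 239 212 117 128 109 252 235 231 232 233
 233 232 231 230]
0.02 [367.1 229.8] [174  75  80  76  69 107 188 254 246 253 111 132 116 228 240 234 232 233
 232 231 231 233]
0.03 [367.4  226.44] [187 189 190 193 193 195 198 161  61  77  98 141 132 151 255 244 237 234
 233 233 232 232]
0.04 [367.7  223.04] [187 187 189 188 188 191 192 192 192 201 183 108 151 140  82  81  89 126
 203 253 244 238]
0.05 [368.01 219.61] [190 190 188 189 196 207 168 100  54  37  45  48  45  55  89  79 101 181
  70  83  80  89]
[[366.16132162 240.31957171]]
```

The pin matches the prediction to within about 0.2 px, so I insert with force checks.

```bash
python3 - <<'E'
from h import *
z=.409
while z>.346:
    z-=.004 if z>.354 else .0015
    manip.move_l([*PORT[:2],z],speed=.04)
    s=manip.state();F=s["ft_force"]
    if np.linalg.norm(F)>6: print(round(z,4),np.round(F,1),np.round(s["ee_pos"],4))
    if F[2]>12: break
st()
# IK survey for handle
for deg in(15,20,25,30,35,40,45):
    t=np.radians(deg);z_=ux*np.sin(t)-uz*np.cos(t);y_=ux*np.cos(t)+uz*np.sin(t)
    print(deg,[[manip.inverse_kinematics(hpos(a)-.163*z_,quat(z_,s*y_)) is not None for a in(0,.2,.42)] for s in(1,-1)])
z_=-uz
print([[manip.inverse_kinematics(hpos(a)-.163*z_-.02*ux,quat(z_,s*ux)) is not None for a in(0,.2,.42)] for s in(1,-1)])
E
```

```text
17.4 [ 0.5969 -0.1458  0.3469] [-2.3  0.8  5.3] 0.0195 30.0 [-0.29  0.13  1.3  -0.    1.72 -0.35]
15 [[True, True, True], [False, False, False]]
20 [[True, True, True], [False, False, False]]
25 [[True, True, True], [False, False, False]]
30 [[True, True, True], [False, False, False]]
35 [[False, False, True], [False, False, False]]
40 [[False, False, True], [False, False, False]]
45 [[False, False, False], [False, False, False]]
[[True, True, True], [False, False, False]]
```

The probe is seated with no jamming. I'll press lightly, release, retreat and verify, and test the handle poses at a 30° tilt.

```bash
cat >> h.py <<'E'
TL=np.radians(29); zt=ux*np.sin(TL)-uz*np.cos(TL); yt=ux*np.cos(TL)+uz*np.sin(TL); QH=quat(zt,yt)
def htcp(a,back=0.,up=0.): return hpos(a)-(.163+.007+back)*zt+up*uz
E
python3 - <<'E'
from h import *
manip.move_l([*PORT[:2],.3455],speed=.02); st()
gripper_open(); st()
manip.move_l([*PORT[:2],.46],speed=.15)
up=[u for u in(.05,.08,.1,.12,.15) if manip.inverse_kinematics(htcp(0,0,u),QH) is not None]
print(up,[manip.inverse_kinematics(htcp(a),QH) is not None for a in(0,.1,.2,.3,.42)])
p=htcp(0,0,max(up)); 
# clear head/lid: lateral move first at height
manip.move_l([.50,-.10,.50],speed=.25); manip.move_to(p,QH); st()
S=eyes.get_image("side");T=eyes.get_image("top")
print("head top expected",proj(S,PORT+[0,0,.04]),cent(S,(355,215,380,240),orange))
cv2.imwrite("pics/e.png",np.hstack([cv2.resize(S["frame"][150:270,260:420],None,fx=2.5,fy=2.5,interpolation=2),cv2.resize(T["frame"][170:290,250:410],None,fx=2.5,fy=2.5,interpolation=2)]))
E
```

```text
17.7 [ 0.5969 -0.1458  0.3469] [-2.6  0.9  5.8] 0.0197 30.0 [-0.29  0.13  1.3  -0.    1.72 -0.35]
18.8 [ 0.5971 -0.1459  0.3455] [ 0.6 -0.6 -0.1] 0.0881 0.0 [-0.3   0.13  1.3  -0.    1.72 -0.35]
[0.05, 0.08, 0.1, 0.12, 0.15] [True, True, True, True, True]
21.1 [ 0.3788 -0.0272  0.4701] [ 0.  -0.5 -0.3] 0.0875 0.0 [-0.22 -0.7   1.79  0.13  1.57 -0.25]
head top expected [[367.34050958 227.11100173]] (array([367.28860191, 227.75182482]), np.int64(28))
```

View pics/e.png

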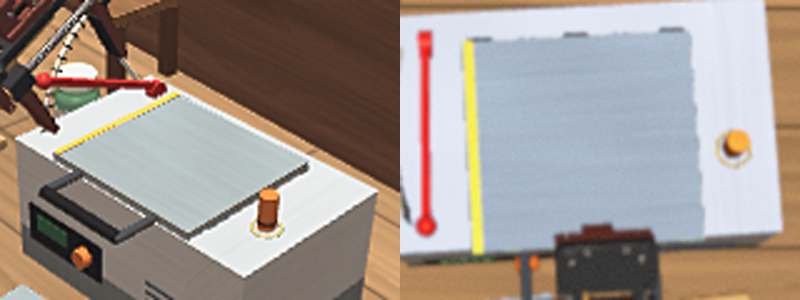

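The probe's head sits flush on the roof inside the ring, and the pointer and lid are undisturbed. The gripper hangs above the handle bar. Now I descend, grasp the bar and lift along the arc.

```bash
cat > lid.py <<'E'
from h import *
def measure():
    S=eyes.get_image("side");T=eyes.get_image("top");out={}
    for n,p,in(("S",S),("T",T)):
        r=finder.regions_of("lid",p)
        m=r[0]["mask"] if r else np.zeros((480,640),bool)
        c=cloud(p,m)-HINGE; k=np.c_[c@ux,c@uy,c[:,2]]; k=k[(k[:,0]<-.01)&(k[:,0]>-.17)&(abs(k[:,1])<.095)&(k[:,2]<.2)]
        if len(k)<100: print(n,"few",len(k));continue
        a=np.polyfit(k[:,0],k[:,2],1)
        for _ in range(6):
            e=k[:,2]-np.polyval(a,k[:,0]);q=k[abs(e)<max(.004,1.5*np.median(abs(e)))];a=np.polyfit(q[:,0],q[:,2],1)
        print(n,len(k),len(q),"lid angle",-np.arctan(a[0]).round(4),"off",a[1].round(4))
        f=p["frame"].astype(int);mm=(f[...,2]-f[...,1]>80)&(f[...,1]<80)&(f[...,0]<90);mm[:170]=0;mm[275:]=0;mm[:,:240]=0;mm[:,330:]=0
        c=cloud(p,mm)-HINGE;k=np.c_[c@ux,c@uy,c[:,2]];k=k[(abs(k[:,1]-.132)<.012)&(k[:,0]<-.02)&(k[:,0]>-.15)]
        if len(k)>20: b=np.polyfit(k[:,0],k[:,2],1);print(n,len(k),"ptr slope angle",-np.arctan(b[0]).round(4),"off",b[1].round(4))
    return S,T
E
python3 - <<'E'
from lid import *
manip.move_l(htcp(0,0,.03),speed=.15); manip.move_l(htcp(0),speed=.06); st()
close(); s=st()
if .011<s["finger_gap"]<.017:
    for a in np.linspace(.05,.40,8):
        manip.move_l(htcp(a),speed=.07); F=manip.state()["ft_force"]
        if np.linalg.norm(F)>25: print("force",a,F);break
    st()
    S,T=measure()
    cv2.imwrite("pics/f.png",np.hstack([cv2.resize(S["frame"][130:250,250:410],None,fx=2.5,fy=2.5,interpolation=2),cv2.resize(T["frame"][170:290,250:410],None,fx=2.5,fy=2.5,interpolation=2)]))
    st()
E
```

```text
22.8 [ 0.378  -0.0268  0.3206] [ 0.2 -0.1 -0.1] 0.0883 0.0 [-0.22 -0.8   2.11  0.14  1.34 -0.28]
23.9 [ 0.3774 -0.0268  0.3202] [-7.4 -1.3  0.8] 0.013 30.0 [-0.22 -0.8   2.11  0.14  1.35 -0.28]
26.4 [ 0.4001 -0.0254  0.4137] [-16.8  -1.7   4.7] 0.013 30.0 [-0.2  -0.69  1.88  0.12  1.46 -0.24]
S 1175 1093 lid angle 0.4023 off 0.0185
S 21 ptr slope angle 0.3882 off 0.016
T 6195 5864 lid angle 0.4133 off 0.0189
T 114 ptr slope angle 0.3961 off 0.017
26.6 [ 0.4    -0.0255  0.4134] [-17.6  -1.7   4.9] 0.0133 30.0 [-0.2  -0.69  1.88  0.12  1.46 -0.24]
```

View pics/f.png

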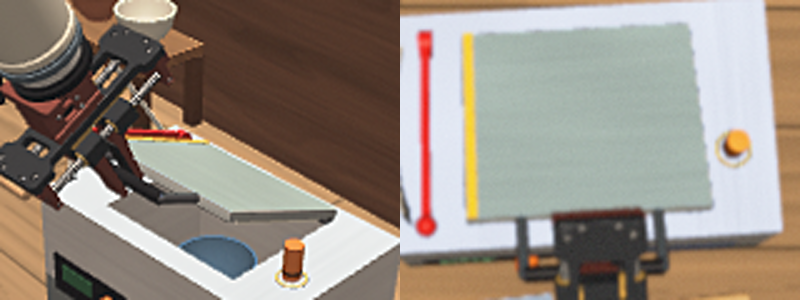

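The lid is raised at about 0.40–0.41 rad, held by the gripper (bar at crop top (595,260)), and the probe and pointer are undisturbed. Next I refine the lid and pointer angles by averaging.

```bash
cat > ang.py <<'E'
from h import *
from scipy.stats import siegelslopes
def run(N=8):
    L=[];P=[]
    for _ in range(N):
        T=eyes.get_image("top");f=T["frame"].astype(int);d=T["depth"]
        def kf(m): c=cloud(T,m)-HINGE; return np.c_[c@ux,c@uy,c[:,2]]
        m=np.zeros((480,640),bool);m[170:275,240:380]=1
        k=kf(m);q=k[(k[:,0]<-.02)&(k[:,0]>-.16)&(abs(k[:,1])<.085)&(k[:,2]>.02)]
        q=q[np.random.default_rng(0).permutation(len(q))[:900]]
        L.append(siegelslopes(q[:,2],q[:,0])[:2])
        r=np.zeros((480,640),bool);r[186:258,250:268]=((f[...,2]-f[...,1])>60)[186:258,250:268]
        e=cv2.erode(r.astype(np.uint8),np.ones((1,3)))>0
        k=kf(e if e.sum()>40 else r);k=k[(k[:,0]<-.02)&(k[:,0]>-.165)];P.append(siegelslopes(k[:,2],k[:,0])[:2])
    L=np.array(L);P=np.array(P)
    print("lid",np.arctan(-L[:,0]).mean().round(4),np.arctan(L[:,0]).std().round(4),L[:,1].mean().round(4),"ptr",np.arctan(-P[:,0]).mean().round(4),np.arctan(P[:,0]).std().round(4),P[:,1].mean().round(4),len(k))
    p=manip.state()["ee_pos"]; h=np.array(p)+.170*zt-HINGE; print("kinematic",(np.arctan2(h[2],-h@ux)-np.arctan2(.012,.235)).round(4),"radius",np.hypot(h[2],h@ux).round(4))
if __name__=="__main__":
    run()
    T=eyes.get_image("top");S=eyes.get_image("side")
    for p,n,box in((S,"side",(268,174,290,194)),(T,"top",(250,250,272,272))):
        p["frame"]=cv2.imread(f"pics/{n}0.png"); w=lambda i:np.where((i[...,2]-i[...,1]>50)&(i[...,2]-i[...,0]>50),i[...,2]-i[...,1],0)
        l,t,r,b=box;print(n);print((w(p["frame"][t:b,l:r].astype(float))).astype(int))
        for a in(.38,.40,.42,.44): print(a,proj(p,HINGE+.132*uy+ux*(-.185*np.cos(a)+.012*np.sin(a))+uz*(.012*np.cos(a)+.185*np.sin(a))).round(2))
E
python3 ang.py
```

```text
lid 0.4151 0.0012 0.0186 ptr 0.4021 0.0041 0.0163 127
kinematic 0.4058 radius 0.2373
side
[[  0   0   0   0   0   0   0   0   0   0   0   0   0  52   0   0   0  58
    0  53  53  51]
 [  0   0   0   0   0   0   0   0   0   0   0   0   0   0   0   0   0  56
    0   0   0   0]
 [  0   0   0   0   0   0   0   0   0   0   0   0   0   0   0   0   0   0
    0   0   0   0]
 [  0   0   0   0   0   0   0   0   0   0   0   0   0   0   0   0   0   0
    0   0   0   0]
 [  0   0   0   0  51   0   0   0   0   0   0   0   0   0   0   0   0   0
    0   0   0   0]
 [  0   0   0   0   0   0   0  64 120 162 166  73   0   0   0   0   0   0
    0   0   0   0]
 [  0   0   0   0   0   0  60 184 186 140 184 193   0   0  52   0   0   0
    0   0   0   0]
 [  0   0   0   0   0   0 117 178 172 155 171 171 172 184 188 211 212 213
  213 212 215 147]
 [  0   0   0   0   0   0 141 155 162 160 158 139 101  70  70  70  71  71
   70  70  71 109]
 [  0   0   0   0   0   0  65 110 123 124 116  96  69  78  80  81  80  80
   80  82  82  82]
 [  0   0   0   0   0   0   0  60  83  82  77  64  51  73  74  64  59  61
   59 
[... 2383 characters left out ...]
  0   0   0   0   0   0   0   0
    0   0   0   0]
 [  0   0   0   0   0   0   0   0   0   0   0   0   0   0   0   0   0   0
    0   0   0   0]
 [  0   0   0   0   0   0   0   0   0   0   0   0   0   0   0   0   0   0
    0   0   0   0]
 [  0   0   0   0   0   0   0   0   0   0   0   0   0   0   0   0   0   0
    0   0   0   0]
 [  0   0   0   0   0   0   0   0   0   0   0   0   0   0   0   0   0   0
    0   0   0   0]
 [  0   0   0   0   0   0   0   0   0   0   0   0   0   0   0   0   0   0
    0   0   0   0]
 [  0   0   0   0   0   0   0   0   0   0   0   0   0   0   0   0   0   0
    0   0   0   0]]
0.38 [[260.33 260.41]]
0.4 [[260.15 259.44]]
0.42 [[259.96 258.43]]
0.44 [[259.78 257.39]]
```

In both cameras the lid reads about 0.013 rad above the pointer, so I lower it by that much and relieve the side load.

```bash
python3 - <<'E'
from lid import *
import ang
manip.move_l(htcp(.387)-.0015*ux,speed=.02); manip.hold(.5); st(); ang.run(); S,T=measure(); st()
cv2.imwrite("pics/g.png",np.hstack([cv2.resize(S["frame"][130:250,250:410],None,fx=2.5,fy=2.5,interpolation=2),cv2.resize(T["frame"][170:290,250:410],None,fx=2.5,fy=2.5,interpolation=2)]))
E
```

```text
28.0 [ 0.398  -0.0257  0.4097] [-8.2 -1.4  1.4] 0.0128 30.0 [-0.2  -0.7   1.89  0.13  1.45 -0.25]
lid 0.3974 0.0009 0.0186 ptr 0.4039 0.0044 0.0161 127
kinematic 0.3884 radius 0.2376
S 1297 1173 lid angle 0.3828 off 0.0184
T 6222 5911 lid angle 0.3956 off 0.0188
T 114 ptr slope angle 0.3968 off 0.0169
28.6 [ 0.398  -0.0257  0.4097] [-7.1 -1.4  0.9] 0.0131 30.0 [-0.2  -0.7   1.89  0.13  1.45 -0.25]
```

View pics/g.png

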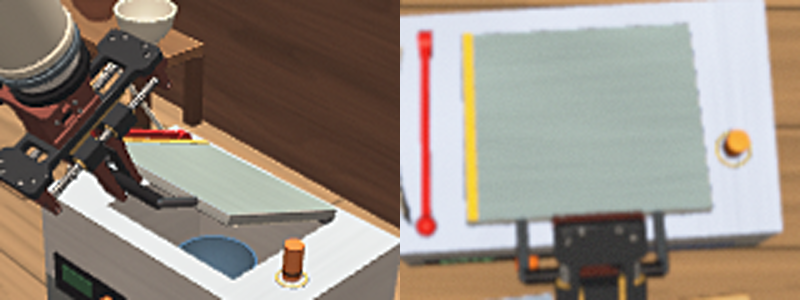

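The lid and pointer now agree within about 0.005 rad, the probe is home, and nothing else has moved. I make a last tiny adjustment and hand the job in.

```bash
python3 - <<'E'
from h import *
import ang
manip.move_l(htcp(.390)-.0015*ux,speed=.02); manip.hold(.5); ang.run(6); st()
print(order.job_done())
E
```

```text
lid 0.3997 0.0016 0.0187 ptr 0.4044 0.0064 0.0161 128
kinematic 0.3914 radius 0.2376
29.6 [ 0.3983 -0.0256  0.4104] [-6.8 -0.8  1. ] 0.0132 30.0 [-0.2  -0.69  1.89  0.13  1.45 -0.25]
the job is handed in; nothing more can be done
None
```

The probe is fully home in the port and released, and the lid is held at about 0.40 rad, within about 0.005–0.01 rad of the pointer by camera; I handed the job in at 29.6 s of robot time, and no verdict came back.

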